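Collect the sealed tins from the tin sealer's catch tray

ROBOT

A 7-joint arm with a two-finger parallel gripper is mounted at the origin on the work surface. World frame = base frame: x ahead of the robot, y to its left, z up, the work surface at z = 0. Lengths are in m, angles in rad, forces in N, time in s.
With the tool pointing down it reaches from about 0.35 to 0.9 m from the base axis. Payload 8.1 kg.
Tool frame: the origin (TCP) lies on the centre line of the jaws, within the pads' length; the fingertips stand 19 mm ahead of it and the grasp point (between the pads) is the TCP; z points along the fingers, y is the direction in which the jaws open and shut (so a half turn about z gives the same grasp; the last joint's range is limited). The gripper opens to 92 mm and grips with 3 to 60 N. Pads are 19 mm wide; open, the fingers measure 130 mm over their backs; the gripper's body (75 mm by 190 mm) begins 47 mm behind the grasp point.
Start: joints at [-0.103, 0.434, 0.025, 1.573, -0.012, 1.134, -0.075], TCP at [0.625, -0, 0.246] pointing down, gripper open.
Joint ranges: [-2.62, 2.62], [-0.44, 2.09], [-1.27, 1.32], [0.08, 2.57], [-1.32, 4.46], [0.12, 2], [-2.74, 2.74]. Speed limits (rad/s): [2.22, 2.22, 3.01, 3.01, 3.14, 3.14, 3.14].

INTERFACE

Orientations are given as a rotation vector (axis times angle).
In Python, from cell import monitor, imaging, workorder, outline_of gives the robot as it stands.
- The arm moves only by the tool move_arm, never from a script. Its argument "series" is a list of rows, each a list of 6 numbers: the shift along the world's x, y, z in cm, then the turn, a rotation vector about the world's x, y, z in degrees. A call has 1 to 8 rows; each row shifts and turns the commanded pose from where the row before left it; what a row does not reach is not made up. A row lasts 1/10 s, in which the tool goes at most 50 mm and 8.59 degrees, less where a joint would pass 70% of its speed; a pose out of reach is approached as far as the arm can. A call with a gripper value outside its range is refused whole. "grip" is the opening, from 0 (shut) to 1 (fully open), set as the call begins (left out, the last holds). The fingers move at their own pace and stop on an object; "force" is the grip in N (left out, the last holds). Time passes only in rows, so rows that do not move let the fingers close. It gives the time, the measured TCP pose, the force and the opening at its end, in the units of the state.
- monitor.observe(): the state, without advancing time (a new reading comes with each control period).
- imaging.get_image(name): name is "scene" or "side" or "wrist"; returns a dict with "color" (400x640x3 uint8, red, green, blue), "fx", "fy", "cx", "cy" (pixels), "rvec" (rotation vector, rad) and "tvec" (3), from world to camera coordinates, as OpenCV has them; the wrist camera has in their place "mount" (4x4, takes a point from camera to tool coordinates, whose origin is the TCP and whose axes are the flange's). Camera axes: x right, y down, z forward; pixel columns grow to the right and rows downward; lengths in m; the calibration is good to about 2 mm. A picture is of the moment at which its call begins: read the wrist's pose just before it. There is no depth.
- workorder.sign_off(): hands the job in, once; it reports no verdict.
Trained networks look in the newest picture that a camera, given by its name, has taken for a name from the list of things; names that differ only in an ending like _2 or _b are one class to them, and where a whole thing is asked for, a point or a joint stands for the part that bears it (a point fixed in the world has none). Each returns a list of dicts, best first, with "p" (0 to 1); they miss things now and then, are a little off and sometimes report something else, mostly with a low value. They report only what shows in the picture. A call takes as long as a camera call. They do not tell look-alikes from the thing itself.
- outline_of(camera, thing): "mask" (400x640 bool, what is visible of it) and "rect" ([left, top, width, height] in pixels, round what is visible of it).
The state is a dict: "clock": time; "joints": joint angles; "dq": joint speeds; "joint_efforts": joint torques, N m; "position": TCP position; "ee_rot": TCP orientation; "force": force on the tool from outside, world axes, zero at the start; "ft_torque": the same for the moment, N m; "width": opening from 0.0 (shut) to 1.0 (fully open).
Only numpy, scipy, OpenCV 4.12 (cv2) and the standard library are available. Lean on these libraries where they do the work, as an engineer would, in place of code of your own. Each camera call takes 0.05 s, during which the arm holds its last target. There are 200 camera calls.

TASK

Two of the small tins in the catch tray of the tin sealing machine are finished, closed with gold lids: move both into the blue tote, standing upright on its floor side by side. Set them down gently rather than dropping them, and leave the open tin, which still has no lid, where it stands in the tray.

Things in the scene. Friction and masses are not known exactly. Their poses are not given: they have to be found in the camera images.
- tin_a: Sealed food tin, upright cylinder 56 mm in diameter, 60 mm high, metal with a green band and a gold lid; about 160 g. Origin: centre of its underside, z up; yaw means nothing. It stands in the machine's fixed catch tray: floor 4 mm above the worktop, inner size 272 x 162 mm, walls 20 mm high. The three tins form one row along the tray's long middle line, in any order, 83 to 107 mm apart between centres.
- tin_b: Sealed food tin, upright cylinder 56 mm in diameter, 60 mm high, metal with a green band and a gold lid; about 160 g. Origin: centre of its underside, z up; yaw means nothing. Second finished tin, in the same row. The row runs within 0.2 rad of world x. To its sides only the low tray walls lie nearer than 80 mm; the machine's chute begins 80 mm and its 0.36 m tall body 160 mm from the row, on the -y side.
- tin_open: Unfinished tin of the same size, 56 mm in diameter, 60 mm high, plain metal without band or lid, open and empty, dark inside; about 120 g. In the same row in the tray. Origin: centre of its underside, z up.
- tote: Blue open plastic tote, loose on the worktop, about 700 g, empty at the start. Outer size 170 mm along its x, 260 mm along its y (286 mm with the grip lips), 55 mm high; walls and floor 5 mm, so the inner floor is 160 x 250 mm, 5 mm above the origin. Origin: centre of its underside, z up; its y axis lies within 0.4 rad of world y.
Mind the look-alikes: they are no part of the job. Leave any orange, red or turquoise look-alike of the tin_b alone.

How it is judged:
By the outcome, as a careful person would: the job done as asked, in the order asked, and still so for the second after the job is handed in, with the robot touching nothing.
It also fails if it takes over 58 s, if anything falls off the work surface, if the arm or the gripper's body presses on something with over 40 N, if the wrist force passes 120 N, or if a joint passes its speed limit or range.

## Working session

There is one attempt and no reset: what is moved stays moved. The work goes in short steps, Python scripts to look and compute and a tool call to move; the robot and the scene stay as the last step left them, time stands still between calls to the robot, and variables do not carry over. Pictures are saved under pics/ and viewed, about 8 in all and at most 12, crops included, and the job is handed in when it is done.

Besides the shell and the picture viewer there is one more tool, called after "Emit:" by a JSON object that holds its "name" and its "arguments", one argument or row to a line. move_arm: Moves the arm, as the interface text tells. Its arguments: {"type":"object","properties":{"series":{"type":"array"},"grip":{"type":"number"},"force":{"type":"number"}},"required":["series"]}

```bash
mkdir -p pics; cat > h.py <<'E'
import numpy as np, cv2
from cell import monitor, imaging, workorder, outline_of
def ray(im,u,v,z):
    R=cv2.Rodrigues(np.array(im['rvec'],float))[0];t=np.array(im['tvec'],float).ravel()
    d=R.T@np.array([(u-im['cx'])/im['fx'],(v-im['cy'])/im['fy'],1]);c=-R.T@t
    return c+d*(z-c[2])/d[2]
def proj(im,P):
    K=np.array([[im['fx'],0,im['cx']],[0,im['fy'],im['cy']],[0,0,1.]])
    return cv2.projectPoints(np.array(P,float).reshape(-1,1,3),np.array(im['rvec'],float),np.array(im['tvec'],float),K,None)[0].reshape(-1,2)
def save(n,c): cv2.imwrite('pics/'+n+'.png',c[:,:,::-1])
E
python3 - <<'E'
from h import *
ims={}
for c in('scene','side'):
    im=imaging.get_image(c);ims[c]=im;save(c,im['color'])
    R=cv2.Rodrigues(np.array(im['rvec'],float))[0];print(c,'cam at',(-R.T@np.array(im['tvec']).ravel()).round(3))
    for th in('tin_a','tin_open','tote'):
        for o in outline_of(c,th):
            l,t,w,h=o['rect'];print(th,round(o['p'],2),o['rect'],ray(im,l+w/2,t+h/2,.034).round(3))
s=monitor.observe();print(s)
E
```

```text
scene cam at [ 1.086 -0.147  0.865]
tin_a 0.96 [199.5, 228.6, 33.1, 34.6] [ 0.614 -0.22   0.034]
tin_a 0.87 [273.3, 204.2, 31.4, 34.1] [ 0.603 -0.06   0.034]
tin_a 0.68 [198.7, 281.5, 33.3, 37.2] [ 0.729 -0.242  0.034]
tin_a 0.67 [186.7, 190.3, 39.2, 36.0] [ 0.517 -0.223  0.034]
tin_a 0.65 [257.1, 261.9, 31.1, 39.0] [ 0.725 -0.128  0.034]
tin_open 0.78 [188.7, 155.6, 31.5, 33.4] [ 0.419 -0.21   0.034]
tote 0.66 [351.1, 97.0, 130.4, 111.4] [0.514 0.274 0.034]
side cam at [0.421 0.53  0.64 ]
tin_a 0.8 [281.6, 101.2, 25.9, 33.5] [ 0.72  -0.236  0.034]
tin_a 0.76 [308.4, 158.2, 26.4, 38.6] [ 0.597 -0.048  0.034]
tin_a 0.65 [364.2, 116.7, 25.6, 35.2] [ 0.507 -0.223  0.034]
tin_a 0.62 [319.4, 110.1, 27.3, 34.7] [ 0.616 -0.222  0.034]
tin_a 0.58 [268.0, 125.0, 24.0, 38.5] [ 0.721 -0.131  0.034]
tin_open 0.73 [400.3, 124.9, 26.4, 39.9] [ 0.418 -0.205  0.034]
{'clock': 0.4, 'joints': array([-0.10263031,  0.43460095,  0.02497584,  1.57330796, -0.011575  ,
        1.13398386, -0.07508329]), 'dq': array([-0.00086786, -0.00033841,  0.00070516,  0.00026217,  0.00055388,
        0.0004934 ,  0.00186382]), 'joint_efforts': array([-9.93141039e-04, -6.66979980e+01,  9.82849672e-01, -3.14411509e+01,
       -6.06784131e-02,  3.56212619e-02,  4.91078879e-05]), 'position': array([ 6.24958014e-01, -6.58114552e-06,  2.45636975e-01]), 'ee_rot': array([-2.22139204e+00, -2.22137756e+00,  2.13250521e-04]), 'force': array([-0.62619104, -0.32864497,  0.26375622]), 'ft_torque': array([-0.00421117,  0.06631654,  0.0256877 ]), 'width': 0.9985143765587569}
```

View pics/scene.png

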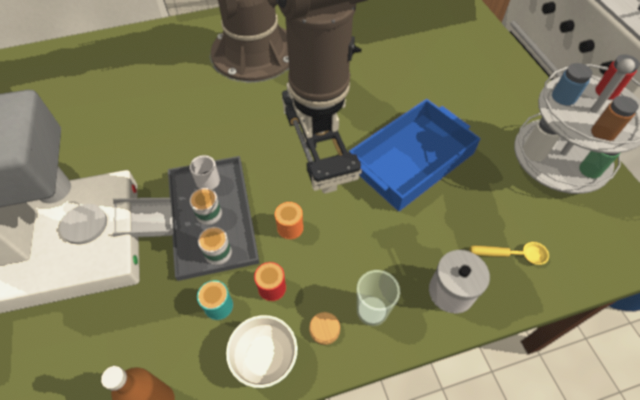

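View pics/side.png

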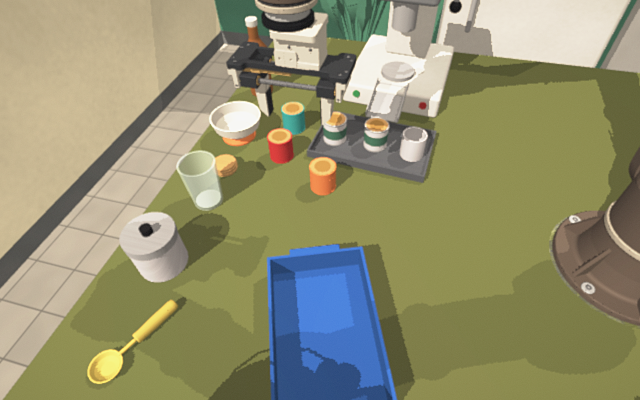

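Scene picture: the tray at (212,217) holds the open tin (203,172) and two green-banded, gold-lidded tins at (205,205) and (214,244). The look-alikes stand outside the tray: orange (289,220), red (270,281) and turquoise (215,299). The tote is at (415,152). The side picture shows the same, with the tray tins at (335,128) and (376,133) and the open one at (413,144). Next I fit the poses and confirm in a crop.

```bash
cat > fit.py <<'E'
from h import *
from scipy.optimize import minimize
def hullmask(im,P):
    m=np.zeros((400,640),np.uint8);cv2.fillConvexPoly(m,cv2.convexHull((proj(im,P)*16).round().astype(np.int32)),1,shift=4);return m>0
def cyl(x,y,z0=.004,r=.028,h=.06):
    a=np.linspace(0,2*np.pi,40);return np.array([[x+r*np.cos(t),y+r*np.sin(t),z] for z in(z0,z0+h) for t in a])
def tote(x,y,w):
    c,s=np.cos(w),np.sin(w)
    P=[(sx*.085,sy*.13,z) for sx in(-1,1) for sy in(-1,1) for z in(0,.055)]
    return np.array([[x+c*a-s*b,y+s*a+c*b,z] for a,b,z in P])
def blue(im):
    h=cv2.cvtColor(im['color'],cv2.COLOR_RGB2HSV);m=((h[...,0]>100)&(h[...,0]<125)&(h[...,1]>130)).astype(np.uint8)
    n,l,s,_=cv2.connectedComponentsWithStats(m);return l==1+np.argmax(s[1:,4])
def fit(model,p0,views,step):
    f=lambda p:-sum((m&hullmask(i,model(*p))).sum()/(m|hullmask(i,model(*p))).sum() for i,m in views)
    r=minimize(f,p0,method='Nelder-Mead',options=dict(initial_simplex=np.vstack([p0]+[np.array(p0)+np.eye(len(p0))[k]*step[k] for k in range(len(p0))])))
    return r.x,-r.fun/len(views)
E
python3 - <<'E'
from fit import *
I={c:imaging.get_image(c) for c in('scene','side')}
O={(c,t):outline_of(c,t) for c in I for t in('tin_a','tin_open')}
for n,p in(('tin_a',(.615,-.221)),('tin_a',(.512,-.223)),('tin_open',(.418,-.207))):
    V=[]
    for c in I:
        q=proj(I[c],[[p[0],p[1],.034]])[0]
        b=[o for o in O[c,n] if abs(o['rect'][0]+o['rect'][2]/2-q[0])+abs(o['rect'][1]+o['rect'][3]/2-q[1])<16]
        if b:V.append((I[c],b[0]['mask']))
    print(n,len(V),fit(cyl,p,V,(.01,.01)),[fit(cyl,p,[v],(.01,.01))[0].round(4) for v in V])
V=[(I[c],blue(I[c])) for c in I]
print('tote',fit(tote,(.51,.27,.2),V,(.02,.02,.1)),[fit(tote,(.51,.27,.0),[v],(.02,.02,.1)) for v in V])
r,u,_=fit(tote,(.51,.27,.2),V[:1],(.02,.02,.1))[0],0,0
t=fit(tote,(.51,.27,.2),V,(.02,.02,.1))[0]
a=cv2.resize(I['scene']['color'][150:270,160:310],None,fx=2.6,fy=2.6,interpolation=3)
b=I['scene']['color'].copy();cv2.polylines(b,[cv2.convexHull(proj(I['scene'],tote(*t)).astype(np.int32))],1,(255,255,0))
b=cv2.resize(b[80:220,330:500],None,fx=2.2,fy=2.2,interpolation=3)
H=max(a.shape[0],b.shape[0]);f=lambda x:np.vstack([x,np.zeros((H-x.shape[0],x.shape[1],3),np.uint8)])
save('crop',np.hstack([f(a),f(b)]))
E
```

```text
tin_a 2 (array([ 0.61318996, -0.22126103]), np.float64(0.8687537523828496)) [array([ 0.6127, -0.2219]), array([ 0.6125, -0.2191])]
tin_a 2 (array([ 0.51111079, -0.22237888]), np.float64(0.9524175339116854)) [array([ 0.5108, -0.223 ]), array([ 0.5108, -0.2194])]
tin_open 2 (array([ 0.41943606, -0.2094751 ]), np.float64(0.8662819718406829)) [array([ 0.4183, -0.21  ]), array([ 0.4209, -0.2115])]
tote (array([0.50340428, 0.2744896 , 0.40430687]), np.float64(0.9518489773591977)) [(array([0.50216215, 0.27515214, 0.41580823]), np.float64(0.9362613163689748)), (array([0.50669031, 0.26829154, 0.3855669 ]), np.float64(0.9728139343297635))]
```

View pics/crop.png

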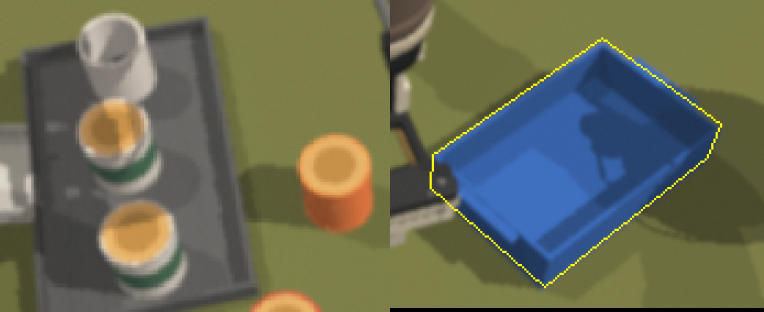

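The crop confirms it: the two gold-lidded, green-banded tins are the middle and outer ones in the tray (world ≈ 0.511,-0.222 and 0.613,-0.221). The open tin is at 0.419,-0.21, and the orange, red and turquoise ones stand outside the tray. Tote fit: 0.503,0.274, yaw 0.40. I turn the jaws +23°, which suits both the tray and the tote, and hover over the outer tin for a wrist check.

Emit:
{"name": "move_arm", "arguments": {
  "series": [
    [-0.2,-2.8,-0.5,0,0,5.75],
    [-0.2,-2.8,-0.5,0,0,5.75],
    [-0.2,-2.8,-0.5,0,0,5.75],
    [-0.2,-2.8,-0.5,0,0,5.75],
    [-0.2,-2.8,-0.5,0,0,0],
    [-0.2,-2.8,-0.5,0,0,0],
    [0,-2.8,0,0,0,0],
    [0,-2.5,0,0,0,0]
  ],
  "grip": 0.8
}}

```text
clock: 1.5
position: [0.6127, -0.2227, 0.2156]
ee_rot: [-1.735, -2.619, 0.001]
force: [0.2, -0.2, 0.8]
width: 0.8
```

Emit:
{"name": "move_arm", "arguments": {
  "series": [
    [0,0,0,0,0,0],
    [0,0,0,0,0,0],
    [0,0,0,0,0,0],
    [0,0,0,0,0,0]
  ]
}}

```text
clock: 1.9
position: [0.6133, -0.2196, 0.2158]
ee_rot: [-1.732, -2.621, -0.001]
force: [0.2, -0.8, -0.7]
width: 0.802
```

```bash
cat >> fit.py <<'E'
def wrist():
    s=monitor.observe();im=imaging.get_image('wrist');M=np.array(im['mount'])
    T=np.eye(4);T[:3,:3]=cv2.Rodrigues(np.array(s['ee_rot']))[0];T[:3,3]=s['position']
    W=np.linalg.inv(T@M);im['rvec']=cv2.Rodrigues(W[:3,:3])[0];im['tvec']=W[:3,3];return im,s
E
python3 - <<'E'
from fit import *
im,s=wrist();print(s['clock'],s['position'],s['ee_rot'],s['width'],s['force'])
c=im['color'].copy()
for n in('tin_a','tin_open'):
    for o in outline_of('wrist',n):
        l,t,w,h=o['rect'];p=ray(im,l+w/2,t+h/2,.034)[:2];print(n,o['p'],o['rect'],fit(cyl,p,[(im,o['mask'])],(.01,.01)))
        q=fit(cyl,p,[(im,o['mask'])],(.01,.01))[0];cv2.polylines(c,[cv2.convexHull(proj(im,cyl(*q)).astype(np.int32))],1,(255,255,0))
save('w1',c)
E
```

```text
1.9 [ 0.61332268 -0.21955821  0.21580215] [-1.73159958e+00 -2.62106231e+00 -1.05242732e-03] 0.8017649903563243 [ 0.21161267 -0.76288345 -0.69492796]
tin_a 0.94 [368.8, 210.0, 61.3, 39.2] (array([ 0.72271761, -0.23938465]), np.float64(0.41586206896551725))
tin_a 0.93 [291.9, 159.0, 53.4, 58.0] (array([ 0.61195216, -0.22043229]), np.float64(0.9734121122599705))
tin_a 0.81 [193.8, 125.2, 69.3, 54.2] (array([ 0.51073027, -0.22183661]), np.float64(0.9874292897548711))
tin_a 0.71 [335.1, 0.0, 66.6, 69.2] (array([ 0.59823533, -0.05926319]), np.float64(0.9759195554379465))
tin_a 0.62 [405.7, 122.4, 75.2, 57.9] (array([ 0.71958501, -0.13178709]), np.float64(0.9657849338700403))
tin_open 0.91 [103.7, 74.1, 88.9, 61.5] (array([ 0.4217147 , -0.20889245]), np.float64(0.9445092096059687))
```

View pics/w1.png

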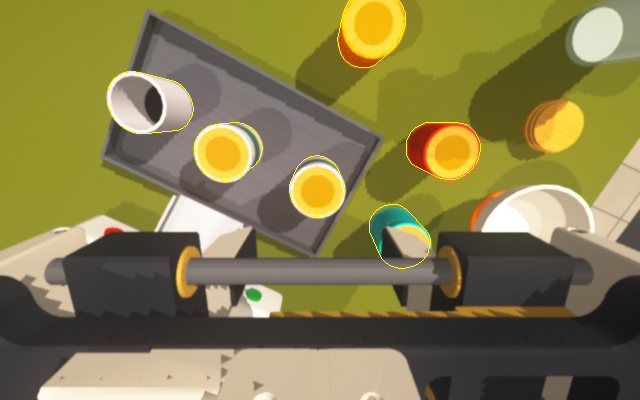

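The wrist picture, with the fits drawn, shows the outer gold tin at (318,188), the middle one at (228,152) and the open tin at (150,102). The wrist fit agrees with the fixed cameras to about 2 mm. I descend on the outer tin and grip.

Emit:
{"name": "move_arm", "arguments": {
  "series": [
    [-0.1,-0.1,-3,0,0,0],
    [0,0,-3,0,0,0],
    [0,0,-3,0,0,0],
    [0,0,-3,0,0,0],
    [0,0,-2.5,0,0,0],
    [0,0,-1.7,0,0,0],
    [0,0,-1,0,0,0],
    [0,0,0,0,0,0]
  ]
}}

```text
clock: 2.85
position: [0.6113, -0.2215, 0.0426]
ee_rot: [-1.732, -2.618, 0.001]
force: [-0.9, 0.3, 0.1]
width: 0.801
```

Emit:
{"name": "move_arm", "arguments": {
  "series": [
    [0,0,0,0,0,0],
    [0,0,0,0,0,0],
    [0,0,0,0,0,0],
    [0,0,0,0,0,0],
    [0,0,0,0,0,0],
    [0,0,0,0,0,0]
  ],
  "grip": 0.45,
  "force": 20
}}

```text
clock: 3.45
position: [0.6128, -0.2222, 0.0449]
ee_rot: [1.733, 2.618, 0.001]
force: [-0.5, 0.8, 6.2]
width: 0.607
```

Emit:
{"name": "move_arm", "arguments": {
  "series": [
    [0,0,1,0,0,0],
    [0,0,2,0,0,0],
    [0,0,3,0,0,0],
    [0,0,3,0,0,0],
    [0,0,2,0,0,0],
    [0,0,0,0,0,0],
    [0,0,0,0,0,0]
  ]
}}

```text
clock: 4.15
position: [0.6118, -0.222, 0.1539]
ee_rot: [1.734, 2.619, 0.0]
force: [0.7, -0.5, -2.2]
width: 0.607
```

```bash
python3 - <<'E'
from fit import *
im,s=wrist();print(s['clock'],s['position'],s['width'],s['force'])
save('w2',im['color'])
I={c:imaging.get_image(c) for c in('scene','side')}
V=[(I[c],blue(I[c])) for c in I]
print('tote',fit(tote,(.51,.27,.3),V,(.02,.02,.1)),[fit(tote,(.51,.27,.3),[v],(.02,.02,.1)) for v in V])
b=I['side']['color'].copy();t=fit(tote,(.51,.27,.3),V,(.02,.02,.1))[0]
for z in(0,.055):cv2.polylines(b,[cv2.convexHull(proj(I['side'],tote(*t)[[k for k in range(8) if (k%2)==(z>0)]]).astype(np.int32))],1,(255,255,0))
save('side2',b)
E
```

```text
4.15 [ 0.61179557 -0.22199099  0.15385731] 0.606638570964637 [ 0.73279079 -0.53825629 -2.15939481]
tote (array([0.50247008, 0.27539619, 0.3825736 ]), np.float64(0.963174213204476)) [(array([0.50187735, 0.27447516, 0.39578447]), np.float64(0.9626993865030675)), (array([0.50581557, 0.26980692, 0.38583355]), np.float64(0.9731563421828908))]
```

View pics/side2.png

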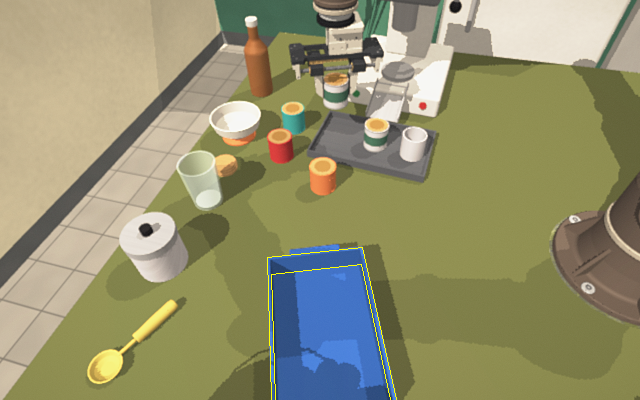

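The side picture shows the tin held at (336,92), upright, the open tin and the other gold tin undisturbed, and the tote outline matching. I carry it to the far half of the tote (0.487, 0.313).

Emit:
{"name": "move_arm", "arguments": {
  "series": [
    [-0.2,1,0.5,0,0,0],
    [-0.5,2,0.5,0,0,0],
    [-0.7,3,0.5,0,0,0],
    [-0.8,3.5,0,0,0,0],
    [-0.8,3.5,0,0,0,0],
    [-0.8,3.5,0,0,0,0],
    [-0.8,3.5,0,0,0,0],
    [-0.8,3.5,0,0,0,0]
  ]
}}

```text
clock: 5.1
position: [0.5566, 0.0163, 0.1691]
ee_rot: [-1.732, -2.621, -0.001]
force: [0.2, 0.0, -1.8]
width: 0.608
```

Emit:
{"name": "move_arm", "arguments": {
  "series": [
    [-0.8,3.5,0,0,0,0],
    [-0.8,3.5,0,0,0,0],
    [-0.8,3.5,0,0,0,0],
    [-0.8,3.5,0,0,0,0],
    [-0.8,3.5,0,0,0,0],
    [-0.8,3.5,0,0,0,0],
    [-0.8,3.5,0,0,0,0],
    [-0.8,3,0,0,0,0]
  ]
}}

```text
clock: 5.9
position: [0.4916, 0.2914, 0.1692]
ee_rot: [-1.73, -2.621, -0.001]
force: [-0.4, -0.2, -1.6]
width: 0.607
```

Emit:
{"name": "move_arm", "arguments": {
  "series": [
    [-0.7,2,0,0,0,0],
    [-0.2,1,0,0,0,0],
    [0,0,0,0,0,0],
    [0,0,0,0,0,0],
    [0,0,0,0,0,0]
  ]
}}

```text
clock: 6.4
position: [0.4856, 0.3163, 0.1687]
ee_rot: [1.736, 2.617, -0.001]
force: [-0.1, 0.2, -2.3]
width: 0.607
```

```bash
python3 - <<'E'
from fit import *
im,s=wrist();print(s['clock'],s['position'],s['ee_rot'],s['width'],s['force'])
c=im['color'].copy();h=cv2.cvtColor(c,cv2.COLOR_RGB2HSV)
t=(.503,.274,.39)
T=tote(*t);
from itertools import product
R=np.array([[np.cos(t[2]),-np.sin(t[2])],[np.sin(t[2]),np.cos(t[2])]])
for z,a,b in((.055,.085,.13),(.005,.08,.125)):
    P=[list(R@[x,y]+t[:2])+[z] for x,y in((-a,-b),(a,-b),(a,b),(-a,b))]
    cv2.polylines(c,[proj(im,P).astype(np.int32)],1,(255,255,0))
save('w3',c)
E
```

```text
6.4 [0.48558388 0.31630212 0.1687411 ] [ 1.73644783e+00  2.61723419e+00 -1.02433424e-03] 0.6072228771489387 [-0.0894634   0.2340166  -2.31616734]
```

View pics/w3.png

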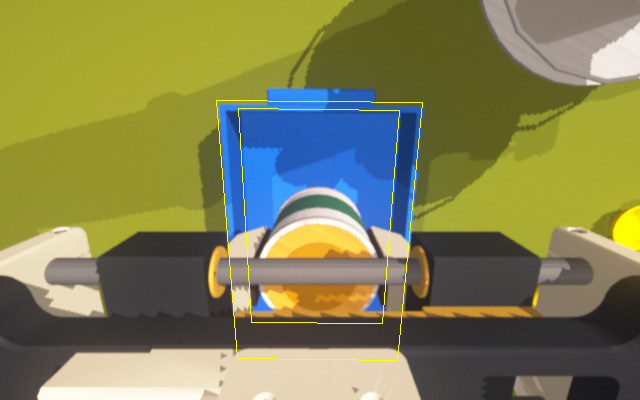

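The wrist picture shows the tote edges on my overlay lines (rim corners at (218,101) and (421,103)). The held tin is between the side walls with clearance for the fingers. I lower it.

Emit:
{"name": "move_arm", "arguments": {
  "series": [
    [0.1,-0.3,-2.5,0,0,0],
    [0,0,-3,0,0,0],
    [0,0,-2.5,0,0,0],
    [0,0,-2,0,0,0],
    [0,0,-1,0,0,0],
    [0,0,-0.5,0,0,0],
    [0,0,-0.3,0,0,0],
    [0,0,0,0,0,0]
  ]
}}

```text
clock: 7.25
position: [0.4864, 0.3151, 0.0512]
ee_rot: [1.734, 2.619, 0.001]
force: [-0.6, 0.3, -0.8]
width: 0.606
```

Emit:
{"name": "move_arm", "arguments": {
  "series": [
    [0,0,-0.1,0,0,0],
    [0,0,-0.1,0,0,0],
    [0,0,-0.1,0,0,0],
    [0,0,0,0,0,0],
    [0,0,0,0,0,0],
    [0,0,0,0,0,0]
  ]
}}

```text
clock: 7.85
position: [0.486, 0.315, 0.0478]
ee_rot: [1.734, 2.62, 0.0]
force: [0.9, 1.4, -0.1]
width: 0.604
```

Emit:
{"name": "move_arm", "arguments": {
  "series": [
    [0,0,-0.1,0,0,0],
    [0,0,0,0,0,0],
    [0,0,0,0,0,0]
  ]
}}

```text
clock: 8.15
position: [0.486, 0.3149, 0.0467]
ee_rot: [-1.734, -2.62, 0.0]
force: [0.4, 0.1, -0.7]
width: 0.606
```

Emit:
{"name": "move_arm", "arguments": {
  "series": [
    [0,0,-0.1,0,0,0],
    [0,0,0,0,0,0],
    [0,0,0,0,0,0]
  ]
}}

```text
clock: 8.45
position: [0.4861, 0.315, 0.0459]
ee_rot: [1.734, 2.62, 0.0]
force: [0.1, -0.5, 2.2]
width: 0.606
```

Contact shows in the force (it went from -0.7 to +2.2 N). I release and rise.

Emit:
{"name": "move_arm", "arguments": {
  "series": [
    [0,0,0,0,0,0],
    [0,0,0,0,0,0],
    [0,0,0,0,0,0],
    [0,0,0,0,0,0]
  ],
  "grip": 0.8
}}

```text
clock: 8.85
position: [0.486, 0.315, 0.0457]
ee_rot: [1.734, 2.62, 0.0]
force: [-0.0, 0.0, 0.1]
width: 0.801
```

Emit:
{"name": "move_arm", "arguments": {
  "series": [
    [0,0,1,0,0,0],
    [0,0,2,0,0,0],
    [0,0,3,0,0,0],
    [0,0,3,0,0,0],
    [0,0,3,0,0,0],
    [0,0,2,0,0,0],
    [0,0,0,0,0,0]
  ]
}}

```text
clock: 9.55
position: [0.4874, 0.3161, 0.1897]
ee_rot: [1.733, 2.618, 0.009]
force: [0.7, 0.7, -0.0]
width: 0.801
```

Emit:
{"name": "move_arm", "arguments": {
  "series": [
    [0,-2,0,0,0,0],
    [0.1,-3.5,0,0,0,0],
    [0.1,-3.5,0,0,0,0],
    [0.1,-3.5,0,0,0,0],
    [0.1,-3.5,0,0,0,0],
    [0.1,-3.5,0,0,0,0],
    [0.2,-3.5,0,0,0,0],
    [0.2,-3.5,0,0,0,0]
  ]
}}

```text
clock: 10.35
position: [0.4938, 0.0474, 0.185]
ee_rot: [-1.734, -2.618, 0.002]
force: [1.1, 0.2, 1.0]
width: 0.802
```

Emit:
{"name": "move_arm", "arguments": {
  "series": [
    [0.2,-3.5,0,0,0,0],
    [0.2,-3.5,0,0,0,0],
    [0.2,-3.5,0,0,0,0],
    [0.2,-3.5,0,0,0,0],
    [0.2,-3.5,0,0,0,0],
    [0.2,-3.5,0,0,0,0],
    [0.2,-3,0,0,0,0],
    [0.2,-1.5,0,0,0,0]
  ]
}}

```text
clock: 11.15
position: [0.5092, -0.2087, 0.1849]
ee_rot: [-1.739, -2.615, 0.003]
force: [0.1, -0.3, -0.2]
width: 0.799
```

Emit:
{"name": "move_arm", "arguments": {
  "series": [
    [0,0,0,0,0,0],
    [0,0,0,0,0,0],
    [0,0,0,0,0,0]
  ]
}}

```text
clock: 11.45
position: [0.511, -0.203, 0.1855]
ee_rot: [-1.73, -2.621, -0.001]
force: [-0.1, -0.5, 0.1]
width: 0.799
```

```bash
python3 - <<'E'
from fit import *
im,s=wrist();print(s['clock'],s['position'],s['width'],s['force'])
for o in outline_of('wrist','tin_a'):
    l,t,w,h=o['rect'];p=ray(im,l+w/2,t+h/2,.034)[:2];print(round(o['p'],2),o['rect'],fit(cyl,p,[(im,o['mask'])],(.01,.01)))
I={c:imaging.get_image(c) for c in('scene','side')}
V=[(I[c],blue(I[c])) for c in I]
print('tote',[fit(tote,(.51,.27,.3),[v],(.02,.02,.1)) for v in V])
for o in outline_of('scene','tin_a'):
    l,t,w,h=o['rect'];p=ray(I['scene'],l+w/2,t+h/2,.035);print(round(o['p'],2),p.round(3))
im['color'][0,0]=0
save('sw',np.hstack([I['scene']['color'][60:360,150:500],im['color'][:300,90:490]]))
E
```

```text
11.45 [ 0.51098895 -0.20304484  0.18554007] 0.7988487684608278 [-0.12261385 -0.54731599  0.09752081]
0.97 [419.9, 46.8, 94.8, 74.2] (array([ 0.59618928, -0.05970035]), np.float64(0.9822315628582347))
0.94 [483.0, 171.8, 100.8, 69.4] (array([ 0.71740723, -0.13180191]), np.float64(0.9124193883919285))
0.61 [280.6, 174.5, 60.0, 69.6] (array([ 0.5107473 , -0.22176576]), np.float64(0.983811850946854))
tote [(array([0.50098989, 0.27497851, 0.39055331]), np.float64(0.8543475602299132)), (array([0.50705764, 0.26566478, 0.38497983]), np.float64(0.8688736279861478))]
0.97 [ 0.725 -0.133  0.035]
0.77 [ 0.606 -0.063  0.035]
0.75 [0.479 0.322 0.035]
0.71 [ 0.733 -0.242  0.035]
0.62 [ 0.516 -0.222  0.035]
```

View pics/sw.png

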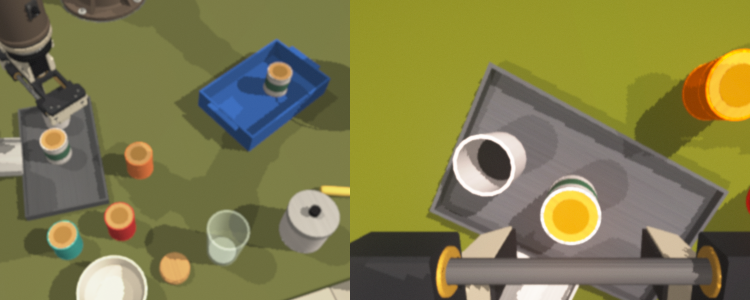

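The first tin stands upright in the tote at (278,80) of the left half. The second gold tin is at (570,215) of the right half, fitted at (0.511,-0.222) with the open tin 92 mm away. I pick it.

Emit:
{"name": "move_arm", "arguments": {
  "series": [
    [0,-1.0,-1,0,0,0],
    [0,-0.9,-2.5,0,0,0],
    [0,0,-3,0,0,0],
    [0,0,-3,0,0,0],
    [0,0,-2.5,0,0,0],
    [0,0,-1.5,0,0,0],
    [0,0,-0.6,0,0,0],
    [0,0,0,0,0,0]
  ]
}}

```text
clock: 12.5
position: [0.5103, -0.2243, 0.0438]
ee_rot: [-1.734, -2.618, 0.001]
force: [0.4, -0.1, 1.5]
width: 0.798
```

Emit:
{"name": "move_arm", "arguments": {
  "series": [
    [0,0,0,0,0,0],
    [0,0,0,0,0,0],
    [0,0,0,0,0,0],
    [0,0,0,0,0,0],
    [0,0,0,0,0,0],
    [0,0,0,0,0,0]
  ],
  "grip": 0.45,
  "force": 20
}}

```text
clock: 13.1
position: [0.5116, -0.2243, 0.0456]
ee_rot: [1.733, 2.618, 0.001]
force: [-0.4, -0.2, 6.8]
width: 0.607
```

Emit:
{"name": "move_arm", "arguments": {
  "series": [
    [0,0,1,0,0,0],
    [0,0,2,0,0,0],
    [0,0,3,0,0,0],
    [0,0,3,0,0,0],
    [0,0,3,0,0,0],
    [0,0,1,0,0,0],
    [0,0,0,0,0,0],
    [0,0,0,0,0,0]
  ]
}}

```text
clock: 13.9
position: [0.5104, -0.2237, 0.1739]
ee_rot: [-1.733, -2.619, 0.0]
force: [-0.5, 1.1, -1.7]
width: 0.608
```

Emit:
{"name": "move_arm", "arguments": {
  "series": [
    [0,1.5,0,0,0,0],
    [0,3,0,0,0,0],
    [0,3.5,0,0,0,0],
    [0.1,3.5,0,0,0,0],
    [0.1,3.5,0,0,0,0],
    [0.1,3.5,0,0,0,0],
    [0.1,3.5,0,0,0,0],
    [0.1,3.5,0,0,0,0]
  ]
}}

```text
clock: 14.7
position: [0.5146, 0.0335, 0.1735]
ee_rot: [-1.732, -2.619, 0.002]
force: [0.6, 0.8, -1.5]
width: 0.61
```

Emit:
{"name": "move_arm", "arguments": {
  "series": [
    [0.1,3.5,0,0,0,0],
    [0.1,3.5,0,0,0,0],
    [0.1,3.5,0,0,0,0],
    [0.1,3.5,0,0,0,0],
    [0,3,0,0,0,0],
    [0,2,0,0,0,0],
    [0,1,0,0,0,0],
    [0,0,0,0,0,0]
  ]
}}

```text
clock: 15.5
position: [0.5187, 0.2327, 0.1737]
ee_rot: [-1.73, -2.621, 0.002]
force: [-0.1, -0.6, -1.4]
width: 0.61
```

Emit:
{"name": "move_arm", "arguments": {
  "series": [
    [0,0,0,0,0,0],
    [0,0,0,0,0,0],
    [0,0,0,0,0,0]
  ]
}}

```text
clock: 15.8
position: [0.5202, 0.2296, 0.1747]
ee_rot: [1.736, 2.618, -0.001]
force: [0.9, 0.3, -0.8]
width: 0.606
```

```bash
python3 - <<'E'
from fit import *
im,s=wrist();print(s['clock'],s['position'],s['width'],s['force'])
save('w4',im['color'])
for o in outline_of('wrist','tin_a'):
    l,t,w,h=o['rect'];p=ray(im,l+w/2,t+h/2,.035)[:2];print(round(o['p'],2),o['rect'],fit(lambda x,y:cyl(x,y,.005),p,[(im,o['mask'])],(.01,.01)))
E
```

```text
15.8 [0.52024428 0.22961048 0.1747495 ] 0.6055307375864338 [ 0.8956933   0.33770003 -0.82776687]
0.91 [287.3, 49.7, 66.5, 76.9] (array([0.48550956, 0.31611156]), np.float64(0.9803689687795648))
0.75 [260.7, 186.7, 119.0, 125.3] (array([0.52824819, 0.20535448]), np.float64(0.4023748179679624))
```

View pics/w4.png

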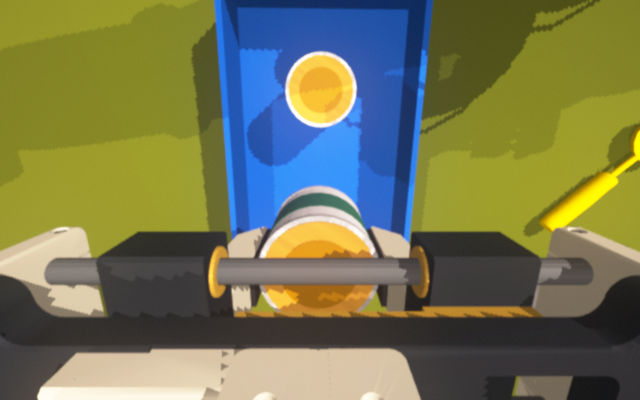

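The wrist picture shows the first tin standing upright at (321,89). The held tin is centred between the tote's side walls with free floor below. I lower it.

Emit:
{"name": "move_arm", "arguments": {
  "series": [
    [0,0.4,-2.5,0,0,0],
    [0,0,-3,0,0,0],
    [0,0,-3,0,0,0],
    [0,0,-2,0,0,0],
    [0,0,-1,0,0,0],
    [0,0,-0.6,0,0,0],
    [0,0,-0.3,0,0,0],
    [0,0,0,0,0,0]
  ]
}}

```text
clock: 16.7
position: [0.5204, 0.2351, 0.0512]
ee_rot: [1.734, 2.619, 0.001]
force: [-0.7, 0.1, -2.0]
width: 0.603
```

Emit:
{"name": "move_arm", "arguments": {
  "series": [
    [0,0,-0.1,0,0,0],
    [0,0,-0.1,0,0,0],
    [0,0,0,0,0,0],
    [0,0,0,0,0,0]
  ]
}}

```text
clock: 17.1
position: [0.5201, 0.2351, 0.049]
ee_rot: [1.734, 2.62, 0.001]
force: [-0.1, -0.2, -0.7]
width: 0.604
```

Emit:
{"name": "move_arm", "arguments": {
  "series": [
    [0,0,-0.1,0,0,0],
    [0,0,0,0,0,0],
    [0,0,0,0,0,0]
  ]
}}

```text
clock: 17.4
position: [0.52, 0.235, 0.0477]
ee_rot: [-1.734, -2.62, 0.0]
force: [-0.3, 0.7, -1.4]
width: 0.604
```

Emit:
{"name": "move_arm", "arguments": {
  "series": [
    [0,0,-0.1,0,0,0],
    [0,0,0,0,0,0],
    [0,0,0,0,0,0]
  ]
}}

```text
clock: 17.7
position: [0.52, 0.2349, 0.0467]
ee_rot: [-1.734, -2.62, 0.0]
force: [-0.1, 0.2, -1.3]
width: 0.608
```

Emit:
{"name": "move_arm", "arguments": {
  "series": [
    [0,0,-0.1,0,0,0],
    [0,0,0,0,0,0],
    [0,0,0,0,0,0]
  ]
}}

```text
clock: 18.0
position: [0.5199, 0.235, 0.0466]
ee_rot: [1.734, 2.62, 0.0]
force: [-4.2, -1.4, 9.6]
width: 0.604
```

Contact is firm (9.6 N, well under the limits). I ease up 0.5 mm, release, rise and retreat.

Emit:
{"name": "move_arm", "arguments": {
  "series": [
    [0,0,0.05,0,0,0],
    [0,0,0,0,0,0]
  ]
}}

```text
clock: 18.2
position: [0.52, 0.235, 0.0466]
ee_rot: [1.734, 2.62, 0.0]
force: [-2.4, -0.6, 7.1]
width: 0.61
```

Emit:
{"name": "move_arm", "arguments": {
  "series": [
    [0,0,0,0,0,0],
    [0,0,0,0,0,0],
    [0,0,0,0,0,0],
    [0,0,0,0,0,0]
  ],
  "grip": 0.8
}}

```text
clock: 18.6
position: [0.5201, 0.235, 0.0461]
ee_rot: [1.734, 2.62, 0.0]
force: [-0.1, 0.8, -0.1]
width: 0.8
```

Emit:
{"name": "move_arm", "arguments": {
  "series": [
    [0,0,1,0,0,0],
    [0,0,2,0,0,0],
    [0,0,3,0,0,0],
    [0,0,3,0,0,0],
    [0,0,3,0,0,0],
    [0,0,3,0,0,0],
    [0,-2,2,0,0,0],
    [0,-3,0,0,0,0]
  ]
}}

```text
clock: 19.4
position: [0.5213, 0.1872, 0.2202]
ee_rot: [1.728, 2.62, 0.01]
force: [0.2, -0.3, 0.1]
width: 0.803
```

Emit:
{"name": "move_arm", "arguments": {
  "series": [
    [0,-3,0,0,0,0],
    [0,-3,0,0,0,0],
    [0,-3,0,0,0,0],
    [0,-3,0,0,0,0],
    [0,-3,0,0,0,0],
    [0,0,0,0,0,0],
    [0,0,0,0,0,0],
    [0,0,0,0,0,0]
  ]
}}

```text
clock: 20.2
position: [0.52, 0.0362, 0.2166]
ee_rot: [-1.732, -2.621, -0.001]
force: [0.5, -0.1, -0.8]
width: 0.805
```

```bash
python3 - <<'E'
from fit import *
I={c:imaging.get_image(c) for c in('scene','side')}
for c in I:
  for n in('tin_a','tin_open'):
    for o in outline_of(c,n):
        l,t,w,h=o['rect'];z=.005 if ray(I[c],l+w/2,t+h/2,.035)[1]>.1 else .001 if n=='tin_a' else .004
        q=fit(lambda x,y:cyl(x,y,z),ray(I[c],l+w/2,t+h/2,.035)[:2],[(I[c],o['mask'])],(.01,.01));print(c,n,round(o['p'],2),q[0].round(3),round(q[1],2))
s=monitor.observe();print(s['clock'],s['position'],s['force'])
save('end',np.hstack([I['scene']['color'][60:400,150:500],I['side']['color'][60:400,200:500]]))
E
```

```text
scene tin_a 0.66 [0.517 0.237] 0.95
scene tin_a 0.66 [0.485 0.314] 0.93
scene tin_a 0.65 [ 0.722 -0.132] 0.97
scene tin_a 0.64 [ 0.727 -0.243] 0.95
scene tin_a 0.58 [ 0.599 -0.059] 0.94
side tin_a 0.89 [ 0.722 -0.128] 0.91
side tin_a 0.86 [ 0.598 -0.054] 0.96
side tin_a 0.77 [0.519 0.237] 0.97
side tin_a 0.6 [ 0.731 -0.237] 0.34
side tin_a 0.59 [0.485 0.317] 0.98
20.5 [0.51998897 0.03562455 0.21621429] [0.80587395 0.16856397 0.5845655 ]
```

View pics/end.png

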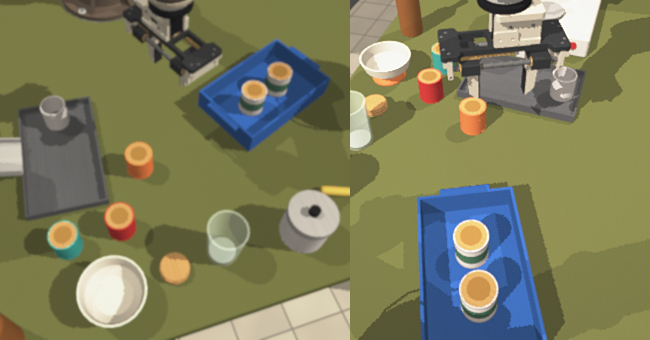

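Both gold tins stand upright side by side in the tote, at (252,96) and (279,78) in the left half. The open tin is still in the tray at (54,112), and the look-alikes are unmoved.

```bash
python3 -c "
from h import *
print(workorder.sign_off())"
```

```text
the job is handed in; nothing more can be done
None
```

Both gold-lidded tins are now upright on the floor of the blue tote, about 85 mm apart between centres, and I handed the job in at about 20.5 s on the robot's clock. Each was lowered until it touched the floor, with at most about 10 N on the wrist, and only then released.

**Tins in the tote:** In the final scene and side pictures the tins fit at about (0.518, 0.237) and (0.485, 0.315), and the two cameras agree within 3 mm.

**Open tin:** The final pictures show it still standing in its place in the tray. The network did not report it in those last two views, so I checked it by eye only.

**Look-alikes:** The orange and red ones measured unmoved. The turquoise one was half hidden by the gripper in the side view, so that fit was poor (0.34 overlap); the scene camera shows it in place.

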